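Open the dye crate's locking cover and pack two dye tins

TASK

Squeeze the handle on the dye crate's green half cover to draw its lock bolt, slide the cover all the way over the two cells that already hold low tins, and release it so that the bolt locks in the second notch. Then stand the tall blue tin and the tall red tin upright in the two empty cells, one per cell in either order, lowering each until it rests on the cell floor before letting go. Leave the stamp, bowl and brush alone.

Things in the scene. Friction and masses are not known exactly. Their poses are not given: they have to be found in the camera images.
- crate: plywood crate fixed to the bench, 156 x 156 mm, rim at 70 mm; origin: centre of its underside, x away from robot, y along the cover's travel, z up. 2 x 2 cells, 72 mm inside, centres at x, y = +-38 mm, 4 mm walls, floor at 6 mm. Cells at +y hold low tins (fixed, below the rim); those at -y are empty, under the cover. Steel rails along the -x rim (notched, top at 92 mm) and +x rim (top 84 mm)
- cell_near (a point): centre of the floor of the empty cell at -x, -y of the crate; axes as the crate
- cell_far (a point): centre of the floor of the empty cell at +x, -y of the crate; axes as the crate
- cover (a joint): slide of the green cover plate (150 x 76 x 6 mm, top 76 mm above the bench) along the crate's +y: 0 = over the empty cells (start), 0.076 m = end stop, over the low tins. About 1.5 N friction. Locked at 0 and at 0.076 by the bolt unless the tab is squeezed
- handle (a point): on the cover's handle, between its two upright fins, 100 mm above the bench; moves with the cover. Fins: 6 mm thick (crate x), 30 mm long (y), tops at 118 mm. Outer face of the fixed dark fin 15 mm to +x of this point; of the orange tab fin 29 mm to -x free, 15 mm squeezed: close a gripper along crate x, centred here. It is at crate x +5, y -28 mm at the start, y +48 at the end stop
- tab (a joint): squeeze travel of the orange tab towards the fixed fin (crate +x): 0 = free, 0.014 m = full. Spring, 5 N at 0 to 10 N at full. It carries a steel bolt (7 mm wide, 78 to 86 mm above the bench) reaching to -x into the rail's notches, clear of them when the tab is above 0.009. At cover 0.076 it springs back to 0 into the second notch when released
- blue_tin: blue closed dye tin, loose, standing: straight cylinder 56 mm across, 125 mm tall, 0.25 to 0.5 kg; origin: centre of its underside, z up
- red_tin: red closed dye tin, the same size and mass range; origin: centre of its underside, z up
- stamp: bystander: copper hand stamp 140 x 90 x 96 mm with a loop handle; origin: centre of its underside; leave alone
- bowl: bystander: white bowl 100 mm across, 45 mm high; origin: centre of its underside; leave alone
- brush: bystander: brush lying flat, 200 mm long along its x; leave alone

How it is judged:
On the way:
1. the cover is slid fully over the low tins and its bolt has sprung back into the second notch (value of joint cover above 0.071 m and value of joint tab below 0.003 m), for 0.2 s.
At the end, for the whole second after the job is handed in: The cover is within 5 mm of its end stop over the low tins with the bolt sprung back (tab under 3 mm); the blue and the red tin stand still and upright (tilt under 0.08 rad), one in each empty cell, their undersides' centres within 15 mm of the cell floor's centre (all of step 1 and ((distance between blue_tin and cell_near below 0.015 m and distance between red_tin and cell_far below 0.015 m) or (distance between blue_tin and cell_far below 0.015 m and distance between red_tin and cell_near below 0.015 m)) and angle between each of blue_tin, red_tin's own z axis and vertical below 0.08 rad and linear speed of each of blue_tin, red_tin below 0.02 m/s); the robot touches nothing.
It fails at once if the blue tin is let go with its underside more than 40 mm above the bench (dropped) (height (world z) of blue_tin above 0.04 m and contact force between the fingers and blue_tin below 0.2 N).
It fails at once if the red tin is let go with its underside more than 40 mm above the bench (dropped) (height (world z) of red_tin above 0.04 m and contact force between the fingers and red_tin below 0.2 N).
It fails at once if a tin is tipped over (angle between any of blue_tin, red_tin's own z axis and vertical above 0.7 rad).
It fails at once if the stamp, bowl or brush is moved more than 25 mm (distance of any of stamp, bowl, brush from where it was at the start of the episode above 0.025 m).
It also fails if it takes over 67 s, if anything falls off the work surface, if the arm or the gripper's body presses on something with over 40 N, if the wrist force passes 120 N, or if a joint passes its speed limit or range.

ROBOT

A 7-joint arm with a two-finger parallel gripper is mounted at the origin on the work surface. World frame = base frame: x ahead of the robot, y to its left, z up, the work surface at z = 0. Lengths are in m, angles in rad, forces in N, time in s.
With the tool pointing down it reaches from about 0.35 to 0.9 m from the base axis. Payload 19.9 kg.
Tool frame: the origin (TCP) lies midway between the tips of the shut fingers; the grasp point (between the pads) lies 19 mm behind it; z points along the fingers, y is the line along which they close (so a half turn about z gives the same grasp; the last joint's range is limited). The gripper opens to 85 mm and grips with 20 to 120 N. Pads are 22 mm wide; open, the fingers measure 114 mm over their backs; the gripper's body (76 mm by 85 mm) begins 54 mm behind the grasp point. The pads swing forward as they close: fully open they stand 13 mm farther back than shut.
Start: joints at [-1.224, 0.417, -0.01, 1.614, 0.005, 1.111, -0.053], TCP at [0.237, 0.578, 0.231] pointing down, gripper open.
Joint ranges: [-2.81, 2.81], [-0.39, 2.02], [-1.27, 1.25], [0.06, 2.57], [-1.19, 4.33], [0.19, 2], [-2.82, 2.82]. Speed limits (rad/s): [1.89, 1.89, 2.39, 2.39, 3.01, 3.01, 3.01].

INTERFACE

Orientations are given as a rotation vector (axis times angle).
In Python, from workcell import manip, vision, sign_off gives the robot as it stands.
- The arm moves only by the tool step_arm, never from a script. Its argument "commands" is a list of rows, each an object of numbers: "dx", "dy", "dz": the shift along the tool's x, y, z in cm; "wx", "wy", "wz": the turn, a rotation vector about the tool's x, y, z in rad; "hand": the opening, from -1 (shut) to 1 (fully open). In form: [{"dx": .., "dy": .., "dz": .., "wx": .., "wy": .., "wz": .., "hand": ..}, ...]. A call has 1 to 12 rows; each row shifts and turns the commanded pose from where the row before left it, along the tool's axes as they then stand; what a row does not reach is not made up. A row lasts 1/10 s, in which the tool goes at most 50 mm and 8.59 degrees, less where a joint would pass 70% of its speed; a pose out of reach is approached as far as the arm can. A call is refused whole if a number of a shift passes 5 or a number of a turn 0.15, either way. A call with a gripper value outside its range is refused whole. The fingers move at their own pace and stop on an object; "force" is the grip in N (left out, the last holds). Time passes only in rows, so rows that do not move let the fingers close. It gives the time, the measured TCP pose, the force, the opening and the grip force at its end, in the units of the state.
- manip.read_state(): the state, without advancing time (a new reading comes with each control period).
- vision.snapshot(name): name is "side" or "top" or "wrist"; returns (picture, depth): 420x560x3 uint8, red, green, blue; 420x560 float32, m along the optical axis (not along the pixel's ray), 0 where there is no reading.
- vision.camera_params(name): a dict with "fx", "fy", "cx", "cy" (pixels), "eye" and "attitude" of the camera in the world. Camera axes: x right, y up, looking along -z (the intrinsics and any distortion apply to the point x, -y, -z); pixel columns grow to the right and rows downward; lengths in m; the calibration is good to about 2 mm. The wrist camera is an equidistant fisheye: a pixel r from the principal point sees the ray r / f radians off the axis. A picture is of the moment at which its call begins: read the wrist's pose just before it. camera_params takes no time and is no camera call; for the wrist camera it gives the pose at the moment of the call.
- sign_off(): hands the job in; it is judged then, once.
The state is a dict: "t": time; "joint_positions": joint angles; "joint_vel": joint speeds; "tau": joint torques, N m; "ee_pos": TCP position; "tool_rot": TCP orientation; "force": force on the tool from outside, world axes, zero at the start; "ft_torque": the same for the moment, N m; "width": opening from 0.0 (shut) to 1.0 (fully open); "grip_force": force on a finger pad.
Only numpy, scipy, OpenCV 4.12 (cv2) and the standard library are available. Lean on these libraries where they do the work, as an engineer would, in place of code of your own. Each camera call takes 0.05 s, during which the arm holds its last target. There are 200 camera calls.

## Working session

There is one attempt and no reset: what is moved stays moved. The work goes in short steps, Python scripts to look and compute and a tool call to move; the robot and the scene stay as the last step left them, time stands still between calls to the robot, and variables do not carry over. Pictures are saved under pics/ and viewed, at most 10 in all, crops included, and the job is handed in when it is done.

Besides the shell and the picture viewer there is one more tool, called in YAML: its name, and indented under it one key for each argument. step_arm: Moves the arm, as the interface text tells. Its arguments: {"type":"object","properties":{"commands":{"type":"array","items":{"type":"object","properties":{"dx":{"type":"number"},"dy":{"type":"number"},"dz":{"type":"number"},"wx":{"type":"number"},"wy":{"type":"number"},"wz":{"type":"number"},"hand":{"type":"number"}}}},"force":{"type":"number"}},"required":["commands"]}

```bash
mkdir -p pics
cat > h.py <<'E'
import numpy as np, cv2
from workcell import manip, vision, sign_off
from scipy.spatial.transform import Rotation as R
def rot(a):
    a=np.array(a,float)
    if a.shape==(3,3): return a
    return R.from_rotvec(a).as_matrix() if a.size==3 else R.from_quat(a).as_matrix()
def cloud(name):
    p=vision.camera_params(name); im,d=vision.snapshot(name)
    v,u=np.mgrid[0:420,0:560].astype(float)
    x=(u-p['cx'])/p['fx']; y=(v-p['cy'])/p['fy']
    if name=='wrist':
        r=np.hypot(x,y); s=np.where(r>1e-6,np.tan(np.minimum(r,1.5))/np.maximum(r,1e-6),1); x*=s;y*=s
    P=np.stack([x*d,-y*d,-d],-1)@rot(p['attitude']).T+np.array(p['eye'])
    P[d==0]=np.nan
    return im,d,P
def save(im,n): cv2.imwrite('pics/'+n+'.png',im[:,:,::-1])
E
python3 - <<'E'
from h import *
print(manip.read_state())
for n in('top','side'):
    print(vision.camera_params(n))
    im,d,P=cloud(n); save(im,n); np.savez(n,im=im,d=d,P=P)
print(vision.camera_params('wrist'))
a=[cv2.imread(f'pics/{n}.png') for n in('top','side')]
E
```

```text
{'t': 0.0, 'joint_positions': array([-1.22347866,  0.41799248, -0.01034235,  1.61418524,  0.00471679,
        1.11066121, -0.05304512]), 'joint_vel': array([-1.68258517e-03, -3.80019306e-04,  1.33032485e-03, -6.01579006e-04,
       -1.93343091e-04, -7.10207777e-06, -1.75663997e-03]), 'tau': array([-4.63040888e-04, -8.64467883e+01,  6.78372290e-01, -4.34925234e+01,
        1.90593599e-02,  7.31699067e-03,  8.06359958e-05]), 'ee_pos': array([0.23679607, 0.57803364, 0.23064388]), 'tool_rot': array([-6.06874740e-01, -3.08226872e+00,  1.90599940e-03]), 'force': array([ 0.06442134,  0.14355509, -0.29278626]), 'ft_torque': array([-0.03319212, -0.02490165, -0.00357019]), 'grip_force': 0.0, 'width': 1.000084089827514}
{'fx': 504.2189424675289, 'fy': 504.2189424675289, 'cx': 298.6702392376016, 'cy': 215.710380671268, 'eye': array([ 0.46452654, -0.11274246,  1.10891755]), 'attitude': array([ 0.12243498, -0.08341823, -1.56507277])}
{'fx': 428.47245532178124, 'fy': 428.47245532178124, 'cx': 284.01314639260363, 'cy': 209.7376730840851, 'eye': array([0.42679181, 0.67193827, 0.67216569]), 'attitude': array([ 0.15451548, -1.31811351, -2.58346997])}
{'fx': 325.19226210127806, 'fy': 325.19226210127806, 'cx': 282.5008321019942, 'cy': 211.11812899930106, 'eye': array([0.17304326, 0.60373268, 0.3744087 ]), 'attitude': array([-0.23858033, -0.1600293 ,  1.17538798])}
```

View pics/top.png

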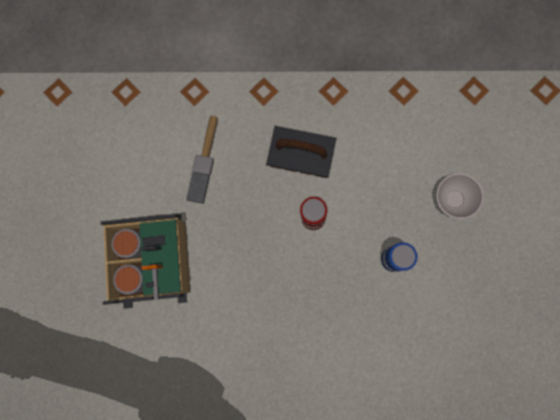

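View pics/side.png

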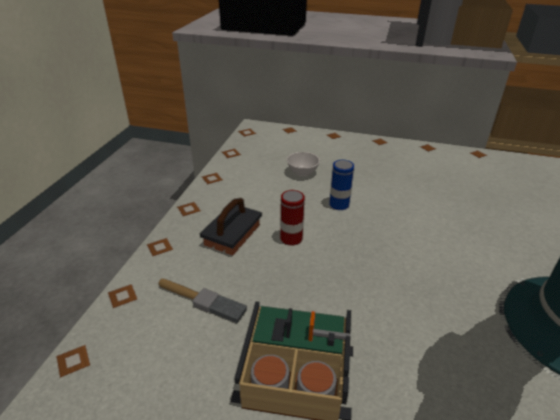

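The top view shows the crate at lower left (cover green at ~(160,257), orange tab (150,267)). The red tin is at (313,211), the blue at (402,257), the stamp at (302,150), the brush at (203,160) and the bowl at (459,195). The side view agrees.

```bash
cat > m.py <<'E'
from h import *
for n in('top','side'):
    z=np.load(n+'.npz'); im,P=z['im'].astype(int),z['P']
    hsv=cv2.cvtColor(z['im'],cv2.COLOR_RGB2HSV).astype(int); H,S,V=hsv[...,0],hsv[...,1],hsv[...,2]
    Z=P[...,2]
    print(n,'bench z',np.nanmedian(Z))
    m=(H>65)&(H<95)&(S>120)&(V>40)&(P[...,2]<.1)&(Z>.06)
    r=cv2.minAreaRect(P[m][:,:2].astype(np.float32)*1000); print('cover',m.sum(),np.nanmedian(P[m],0),r)
    m=(H>5)&(H<14)&(S>180)&(Z>.088)&(Z<.13); print('tab',m.sum(),P[m].mean(0) if m.any() else '', )
    # crate rect: anything above .03 near
    c=np.nanmedian(P[(H>65)&(H<95)&(S>120)&(V>40)&(Z>.06)],0)
    m=(abs(P[...,0]-c[0])<.13)&(abs(P[...,1]-c[1])<.17)&(Z>.055)&(Z<.1)
    print('crate',m.sum(),cv2.minAreaRect(P[m][:,:2].astype(np.float32)*1000))
    m2=m&(Z>.098-.02)|((abs(P[...,0]-c[0])<.06)&(abs(P[...,1]-c[1])<.06)&(Z>.1)); m2=(abs(P[...,0]-c[0])<.06)&(abs(P[...,1]-c[1])<.06)&(Z>.098)
    print('fins',m2.sum(),P[m2].mean(0))
    for nm,mm in(('red',((H<6)|(H>172))&(S>130)),('blue',(H>105)&(H<130)&(S>130))):
        q=mm&(Z>.03)&(Z<.14); cc=np.median(P[q],0)
        t=(np.hypot(P[...,0]-cc[0],P[...,1]-cc[1])<.06)&(Z>.115)&(Z<.14)
        (x,y),rr=cv2.minEnclosingCircle(P[t][:,:2].astype(np.float32)*1000)
        print(nm,cc,t.sum(),'top',P[t].mean(0),x,y,rr)
E
python3 m.py
```

```text
top bench z -0.0014831210806242057
cover 45 [0.50436992 0.196451   0.07438784] ((515.35546875, 199.68695068359375), (138.82318115234375, 68.75977325439453), 5.49233341217041)
tab 38 [0.52108311 0.17339306 0.11043999]
crate 5082 ((512.0866088867188, 238.9134063720703), (172.320556640625, 158.67906188964844), 5.947083950042725)
fins 124 [0.51304947 0.20875043 0.11434896]
red [ 0.59007227 -0.11807992  0.1231701 ] 625 top [ 0.6062944  -0.11611235  0.12406045] 606.9465942382812 -115.87361907958984 28.093852996826172
blue [ 0.51036255 -0.27140115  0.12279118] 658 top [ 0.51584665 -0.28960844  0.12430046] 516.355224609375 -290.5752258300781 28.311241149902344
side bench z 0.0006418876194675405
cover 1456 [0.51387619 0.20746505 0.07658282] ((515.8571166992188, 205.32568359375), (142.66847229003906, 73.18244934082031), 6.399686336517334)
tab 89 [0.54169904 0.1620631  0.10871939]
crate 8159 ((511.3477783203125, 241.19012451171875), (172.366455078125, 158.49591064453125), 6.285165786743164)
fins 183 [0.51256    0.21747541 0.11400607]
red [ 0.60186539 -0.08991323  0.09188025] 347 top [ 0.60567092 -0.10698674  0.12465623] 606.5838623046875 -113.55233764648438 28.98409652709961
blue [ 0.51507907 -0.26458111  0.09085196] 264 top [ 0.51620454 -0.28105304  0.12445456] 519.1329956054688 -286.7814025878906 30.2816219329834
```

step_arm:
  commands:
    - {"dx": -2, "dy": -1.15, "hand": 1}
    - {"dx": -3.4, "dy": -1.95}
    - {"dx": -3.4, "dy": -1.95}
    - {"dx": -3.4, "dy": -1.95}
    - {"dx": -3.4, "dy": -1.95}
    - {"dx": -3.4, "dy": -1.95}
    - {"dx": -3.4, "dy": -1.95}
    - {"dx": -3.4, "dy": -1.95}
    - {"dx": -3.4, "dy": -1.95}
    - {"dx": -3.4, "dy": -1.95}
    - {"dx": -3.4, "dy": -1.95}
    - {"dx": -3.4, "dy": -1.95}
  force: 40

```text
validation failed for argument at $.co...
```

step_arm:
  commands:
    - {"wz": 0.134}
    - {"wz": 0.134}
    - {"wz": 0.134}
    - {"wz": 0.134}
    - {"wz": 0.134}
    - {"wz": 0.134}
    - {"wz": 0.134}
    - {"wz": 0.134}
    - {}
    - {}

```text
validation failed for argument at $.co...
```

```bash
cat >> h.py <<'E'
def to(x,y,z,head=None):
    s=manip.read_state(); M=rot(s['tool_rot']); d=np.array([x,y,z])-s['ee_pos']
    print('t',round(s['t'],2),'ee',s['ee_pos'].round(4),'F',s['force'].round(1),'w',round(s['width'],3),'g',round(s['grip_force'],1),'tool cm',(M.T@d*100).round(2),'yhead',np.degrees(np.arctan2(M[1,1],M[0,1])).round(1),'zaxis',M[:,2].round(3), 'q',s['joint_positions'].round(2))
E
python3 - <<'E'
from h import *
to(.5195,.2135,.089)
im,d,P=cloud('wrist'); save(im,'w1'); np.savez('w1',im=im,d=d,P=P)
Z=P[...,2]; print(np.nanpercentile(Z,[5,50,95]))
hsv=cv2.cvtColor(im,cv2.COLOR_RGB2HSV).astype(int); H,S,V=hsv[...,0],hsv[...,1],hsv[...,2]
near=(abs(P[...,0]-.52)<.15)&(abs(P[...,1]-.21)<.15)
m=(H>65)&(H<95)&(S>120)&(Z<.08)&(Z>.07)&near; print('cover',m.sum(),cv2.minAreaRect(P[m][:,:2].astype(np.float32)*1000))
m=near&(Z>.105)&(Z<.125); n,l,st,c=cv2.connectedComponentsWithStats(m.astype(np.uint8))
for i in range(1,n):
    if st[i,4]>30: q=P[l==i]; print(st[i],q.mean(0),cv2.minAreaRect(q[:,:2].astype(np.float32)*1000))
E
```

```text
t 0.1 ee [0.2368 0.5781 0.2307] F [-0.2  0.3 -0.3] w 1.001 g 0.0 tool cm [-39.98 -23.01  14.2 ] yhead 67.7 zaxis [-0.    -0.001 -1.   ] q [-1.22  0.42 -0.01  1.61  0.    1.11 -0.05]
[-0.42756002  0.0009786   0.32818497]
cover 70 ((452.10009765625, 188.21885681152344), (13.945028305053711, 62.72414779663086), 18.60085678100586)
```

View pics/w1.png

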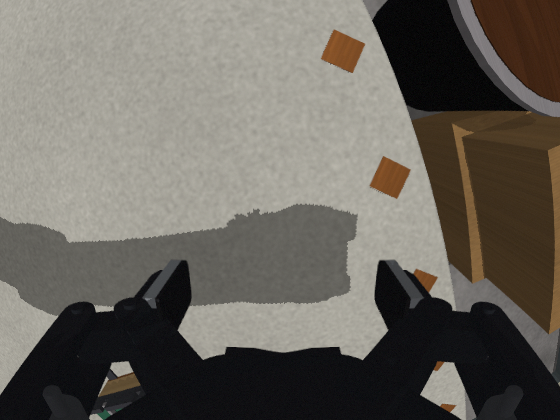

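The move calls were refused because every row needs all seven keys, so the arm has not moved. This wrist picture only shows bench, with the fingers at about (165,295) and (400,295).

step_arm:
  commands:
    - {"dx": -2, "dy": -1.15, "dz": 0, "wx": 0, "wy": 0, "wz": 0, "hand": 1}
    - {"dx": -3.4, "dy": -1.95, "dz": 0, "wx": 0, "wy": 0, "wz": 0, "hand": 1}
    - {"dx": -3.4, "dy": -1.95, "dz": 0, "wx": 0, "wy": 0, "wz": 0, "hand": 1}
    - {"dx": -3.4, "dy": -1.95, "dz": 0, "wx": 0, "wy": 0, "wz": 0, "hand": 1}
    - {"dx": -3.4, "dy": -1.95, "dz": 0, "wx": 0, "wy": 0, "wz": 0, "hand": 1}
    - {"dx": -3.4, "dy": -1.95, "dz": 0, "wx": 0, "wy": 0, "wz": 0, "hand": 1}
    - {"dx": -3.4, "dy": -1.95, "dz": 0, "wx": 0, "wy": 0, "wz": 0, "hand": 1}
    - {"dx": -3.4, "dy": -1.95, "dz": 0, "wx": 0, "wy": 0, "wz": 0, "hand": 1}
    - {"dx": -3.4, "dy": -1.95, "dz": 0, "wx": 0, "wy": 0, "wz": 0, "hand": 1}
    - {"dx": -3.4, "dy": -1.95, "dz": 0, "wx": 0, "wy": 0, "wz": 0, "hand": 1}
    - {"dx": -3.4, "dy": -1.95, "dz": 0, "wx": 0, "wy": 0, "wz": 0, "hand": 1}
    - {"dx": -3.4, "dy": -1.95, "dz": 0, "wx": 0, "wy": 0, "wz": 0, "hand": 1}
  force: 40

```text
t: 1.35
ee_pos: [0.5166, 0.2184, 0.2313]
tool_rot: [-0.607, -3.082, 0.0]
force: [1.0, 0.3, 0.4]
width: 1.001
grip_force: 0.0
```

step_arm:
  commands:
    - {"dx": 0, "dy": 0, "dz": 0, "wx": 0, "wy": 0, "wz": 0.134, "hand": 1}
    - {"dx": 0, "dy": 0, "dz": 0, "wx": 0, "wy": 0, "wz": 0.134, "hand": 1}
    - {"dx": 0, "dy": 0, "dz": 0, "wx": 0, "wy": 0, "wz": 0.134, "hand": 1}
    - {"dx": 0, "dy": 0, "dz": 0, "wx": 0, "wy": 0, "wz": 0.134, "hand": 1}
    - {"dx": 0, "dy": 0, "dz": 0, "wx": 0, "wy": 0, "wz": 0.134, "hand": 1}
    - {"dx": 0, "dy": 0, "dz": 0, "wx": 0, "wy": 0, "wz": 0.134, "hand": 1}
    - {"dx": 0, "dy": 0, "dz": 0, "wx": 0, "wy": 0, "wz": 0.134, "hand": 1}
    - {"dx": 0, "dy": 0, "dz": 0, "wx": 0, "wy": 0, "wz": 0.134, "hand": 1}
    - {"dx": 0, "dy": 0, "dz": 0, "wx": 0, "wy": 0, "wz": 0, "hand": 1}
    - {"dx": 0, "dy": 0, "dz": 0, "wx": 0, "wy": 0, "wz": 0, "hand": 1}
  force: 40

```text
t: 2.35
ee_pos: [0.5157, 0.2199, 0.2312]
tool_rot: [2.091, 2.345, -0.001]
force: [0.0, 0.2, -0.2]
width: 1.0
grip_force: 0.0
```

```bash
cat > w.py <<'E'
from h import *
import sys
to(.5195,.2135,.089)
n=sys.argv[1]
im,d,P=cloud('wrist'); save(im,n); np.savez(n,im=im,d=d,P=P)
Z=P[...,2]; print(np.nanpercentile(Z,[5,50,95]))
hsv=cv2.cvtColor(im,cv2.COLOR_RGB2HSV).astype(int); H,S,V=hsv[...,0],hsv[...,1],hsv[...,2]
near=(abs(P[...,0]-.52)<.15)&(abs(P[...,1]-.21)<.15)
m=(H>65)&(H<95)&(S>120)&(Z<.08)&(Z>.07)&near
if m.any(): print('cover',m.sum(),cv2.minAreaRect(P[m][:,:2].astype(np.float32)*1000))
m=near&(Z>.105)&(Z<.125); k,l,st,c=cv2.connectedComponentsWithStats(m.astype(np.uint8))
for i in range(1,k):
    if st[i,4]>30: q=P[l==i]; print(st[i],q.mean(0),cv2.minAreaRect(q[:,:2].astype(np.float32)*1000))
E
python3 w.py w2
```

```text
t 2.35 ee [0.5157 0.2199 0.2312] F [ 0.   0.2 -0.2] w 1.0 g 0.0 tool cm [-0.68  0.31 14.22] yhead 6.6 zaxis [-0. -0. -1.] q [-0.76  0.32  0.38  1.79 -0.13  1.06 -0.23]
[-2.42739537e-04  1.66606526e-03  3.28579481e-01]
cover 8441 ((513.9096069335938, 202.40228271484375), (148.67483520507812, 75.90030670166016), 6.053573131561279)
[251 195   8  39 303] [0.49249755 0.21094443 0.11779677] ((492.4664001464844, 209.94149780273438), (5.7009148597717285, 29.855327606201172), 5.589815139770508)
[296 196   9  38 298] [0.52959712 0.21502071 0.11781648] ((529.9168701171875, 214.02313232421875), (6.000632286071777, 29.607255935668945), 5.339011192321777)
```

View pics/w2.png

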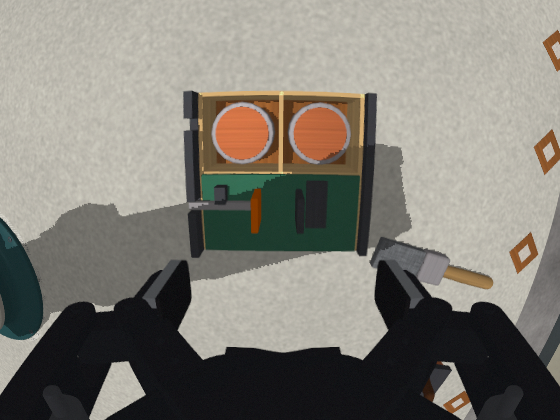

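The picture shows the cover with its tab fin at (255,210), the fixed fin at (300,210), a dark block at (316,203) beside the fixed fin, and the bolt and guide at (222,197). I'll check the heights where the fingers will land.

Run:
```python
from h import *
z=np.load('w2.npz');P=z['P']
q=P[175:250,190:370].reshape(-1,3); q=q[~np.isnan(q[:,0])]
c=np.radians(6.1); u=np.array([np.cos(c),np.sin(c)]); v=np.array([-u[1],u[0]])
d=q[:,:2]-[.5179,.2130]; X=d@u*1000; Y=d@v*1000
for y0 in (15,5,-5,-15):
  print(y0,[ (x0,int(q[(abs(X-x0)<2.5)&(abs(Y-y0)<5)][:,2].max()*1000)) for x0 in range(-80,70,5) if ((abs(X-x0)<2.5)&(abs(Y-y0)<5)).any()])
from h import to
to(.5179,.2130,.090)
```

```text
15 [(-80, 77), (-75, 78), (-70, 78), (-65, 92), (-60, 92), (-55, 92), (-50, 79), (-45, 78), (-40, 78), (-35, 78), (-30, 119), (-25, 120), (-20, 78), (-15, 78), (-10, 78), (-5, 79), (0, 79), (5, 78), (10, 120), (15, 120), (20, 79), (25, 80), (30, 80), (35, 80), (40, 80), (45, 78), (50, 78), (55, 78), (60, 78), (65, 78)]
5 [(-80, 88), (-75, 87), (-70, 88), (-65, 92), (-60, 92), (-55, 91), (-50, 88), (-45, 88), (-40, 88), (-35, 88), (-30, 119), (-25, 120), (-20, 78), (-15, 78), (-10, 78), (-5, 78), (0, 78), (5, 78), (10, 120), (15, 121), (20, 79), (25, 80), (30, 80), (35, 80), (40, 80), (45, 78), (50, 78), (55, 78), (60, 78), (65, 78)]
-5 [(-80, 88), (-75, 88), (-70, 88), (-65, 88), (-60, 88), (-55, 88), (-50, 89), (-45, 87), (-40, 88), (-35, 88), (-30, 120), (-25, 120), (-20, 78), (-15, 78), (-10, 79), (-5, 78), (0, 78), (5, 78), (10, 120), (15, 121), (20, 81), (25, 80), (30, 80), (35, 80), (40, 81), (45, 79), (50, 78), (55, 78), (60, 78), (65, 78)]
-15 [(-80, 79), (-75, 78), (-70, 78), (-65, 78), (-60, 78), (-55, 78), (-50, 78), (-45, 78), (-40, 78), (-35, 78), (-30, 120), (-25, 120), (-20, 79), (-15, 78), (-10, 78), (-5, 78), (0, 78), (5, 78), (10, 120), (15, 120), (20, 80), (25, 80), (30, 80), (35, 80), (40, 80), (45, 78), (50, 78), (55, 78), (60, 79), (65, 78)]
t 2.4 ee [0.5157 0.2199 0.2312] F [-0.8  0.9 -0.2] w 0.999 g 0.0 tool cm [-0.71  0.14 14.12] yhead 6.5 zaxis [-0. -0. -1.] q [-0.76  0.32  0.38  1.79 -0.13  1.06 -0.23]
```

step_arm:
  commands:
    - {"dx": -0.35, "dy": 0.07, "dz": 2, "wx": 0, "wy": 0, "wz": 0, "hand": 1}
    - {"dx": -0.35, "dy": 0.07, "dz": 3, "wx": 0, "wy": 0, "wz": 0, "hand": 1}
    - {"dx": 0, "dy": 0, "dz": 3, "wx": 0, "wy": 0, "wz": 0, "hand": 1}
    - {"dx": 0, "dy": 0, "dz": 3, "wx": 0, "wy": 0, "wz": 0, "hand": 1}
    - {"dx": 0, "dy": 0, "dz": 2, "wx": 0, "wy": 0, "wz": 0, "hand": 1}
    - {"dx": 0, "dy": 0, "dz": 1.2, "wx": 0, "wy": 0, "wz": 0, "hand": 1}
    - {"dx": 0, "dy": 0, "dz": 0, "wx": 0, "wy": 0, "wz": 0, "hand": 1}
    - {"dx": 0, "dy": 0, "dz": 0, "wx": 0, "wy": 0, "wz": 0, "hand": 1}
  force: 40

```text
t: 3.2
ee_pos: [0.5184, 0.2131, 0.09]
tool_rot: [2.095, 2.341, 0.001]
force: [0.0, 1.1, 0.2]
width: 1.004
grip_force: 0.0
```

step_arm:
  commands:
    - {"dx": 0, "dy": 0, "dz": 0, "wx": 0, "wy": 0, "wz": 0, "hand": -1}
    - {"dx": 0, "dy": 0, "dz": 0, "wx": 0, "wy": 0, "wz": 0, "hand": -1}
    - {"dx": 0, "dy": 0, "dz": 0, "wx": 0, "wy": 0, "wz": 0, "hand": -1}
    - {"dx": 0, "dy": 0, "dz": 0, "wx": 0, "wy": 0, "wz": 0, "hand": -1}
    - {"dx": 0, "dy": 0, "dz": 0, "wx": 0, "wy": 0, "wz": 0, "hand": -1}
    - {"dx": 0, "dy": 0, "dz": 0, "wx": 0, "wy": 0, "wz": 0, "hand": -1}
    - {"dx": 0, "dy": 0, "dz": 0, "wx": 0, "wy": 0, "wz": 0, "hand": -1}
    - {"dx": 0, "dy": 0, "dz": 0, "wx": 0, "wy": 0, "wz": 0, "hand": -1}
    - {"dx": 0, "dy": 0, "dz": 0, "wx": 0, "wy": 0, "wz": 0, "hand": -1}
    - {"dx": 0, "dy": 0, "dz": 0, "wx": 0, "wy": 0, "wz": 0, "hand": -1}
  force: 40

```text
t: 4.2
ee_pos: [0.5192, 0.2134, 0.0903]
tool_rot: [2.095, 2.339, 0.004]
force: [6.4, 0.8, 4.9]
width: 0.336
grip_force: 44.7
```

```bash
python3 -c "
from h import *
to(.5179-.1063*.077,.2130+.9943*.077,.090)"
```

```text
t 4.2 ee [0.5192 0.2134 0.0903] F [6.4 0.8 4.9] w 0.336 g 44.7 tool cm [ 7.68 -0.11  0.04] yhead 6.3 zaxis [ 0.003  0.001 -1.   ] q [-0.71  0.5   0.33  1.9  -0.22  0.78 -0.14]
```

step_arm:
  commands:
    - {"dx": 0.5, "dy": 0, "dz": 0, "wx": 0, "wy": 0, "wz": 0, "hand": -1}
    - {"dx": 1, "dy": 0, "dz": 0, "wx": 0, "wy": 0, "wz": 0, "hand": -1}
    - {"dx": 1, "dy": 0, "dz": 0, "wx": 0, "wy": 0, "wz": 0, "hand": -1}
    - {"dx": 1, "dy": 0, "dz": 0, "wx": 0, "wy": 0, "wz": 0, "hand": -1}
    - {"dx": 1, "dy": -0.05, "dz": 0, "wx": 0, "wy": 0, "wz": 0, "hand": -1}
    - {"dx": 1, "dy": 0, "dz": 0, "wx": 0, "wy": 0, "wz": 0, "hand": -1}
    - {"dx": 1, "dy": 0, "dz": 0, "wx": 0, "wy": 0, "wz": 0, "hand": -1}
    - {"dx": 0.8, "dy": 0, "dz": 0, "wx": 0, "wy": 0, "wz": 0, "hand": -1}
    - {"dx": 0.4, "dy": 0, "dz": 0, "wx": 0, "wy": 0, "wz": 0, "hand": -1}
    - {"dx": 0, "dy": 0, "dz": 0, "wx": 0, "wy": 0, "wz": 0, "hand": -1}
    - {"dx": 0, "dy": 0, "dz": 0, "wx": 0, "wy": 0, "wz": 0, "hand": -1}
  force: 40

```text
t: 5.3
ee_pos: [0.5113, 0.289, 0.0904]
tool_rot: [2.096, 2.337, 0.005]
force: [12.7, -2.5, 2.0]
width: 0.336
grip_force: 46.1
```

```bash
python3 -c "
from h import *
to(.5179-.1063*.076,.2130+.9943*.076,.090)"
```

```text
t 5.3 ee [0.5113 0.289  0.0904] F [12.7 -2.5  2. ] w 0.336 g 46.1 tool cm [-0.03 -0.15  0.03] yhead 6.2 zaxis [ 0.004  0.    -1.   ] q [-0.81  0.54  0.32  1.83 -0.22  0.8  -0.27]
```

step_arm:
  commands:
    - {"dx": 0, "dy": 0, "dz": 0, "wx": 0, "wy": 0, "wz": 0, "hand": 1}
    - {"dx": 0, "dy": 0, "dz": 0, "wx": 0, "wy": 0, "wz": 0, "hand": 1}
    - {"dx": 0, "dy": 0, "dz": 0, "wx": 0, "wy": 0, "wz": 0, "hand": 1}
    - {"dx": 0, "dy": 0, "dz": 0, "wx": 0, "wy": 0, "wz": 0, "hand": 1}
    - {"dx": 0, "dy": 0, "dz": 0, "wx": 0, "wy": 0, "wz": 0, "hand": 1}
    - {"dx": 0, "dy": 0, "dz": 0, "wx": 0, "wy": 0, "wz": 0, "hand": 1}
    - {"dx": 0, "dy": 0, "dz": -2, "wx": 0, "wy": 0, "wz": 0, "hand": 1}
    - {"dx": 0, "dy": 0, "dz": -4, "wx": 0, "wy": 0, "wz": 0, "hand": 1}
    - {"dx": 0, "dy": 0, "dz": -4, "wx": 0, "wy": 0, "wz": 0, "hand": 1}
    - {"dx": 0, "dy": 0, "dz": -4, "wx": 0, "wy": 0, "wz": 0, "hand": 1}
    - {"dx": 0, "dy": 0, "dz": 0, "wx": 0, "wy": 0, "wz": 0, "hand": 1}
  force: 40

```text
t: 6.4
ee_pos: [0.511, 0.2904, 0.2347]
tool_rot: [2.095, 2.339, 0.012]
force: [0.6, -0.3, -0.9]
width: 1.0
grip_force: 0.0
```

```bash
cp w.py w3.py; sed -i 's/-.21)<.15/-.25)<.15/' w3.py; python3 w3.py w3; python3 -c "
from h import *
to(.606,-.115,.25)"
```

```text
t 6.4 ee [0.511  0.2904 0.2347] F [ 0.6 -0.3 -0.9] w 1.0 g 0.0 tool cm [-7.8  -0.1  14.54] yhead 6.3 zaxis [ 0.006  0.005 -1.   ] q [-0.86  0.36  0.37  1.72 -0.15  1.08 -0.33]
[-2.59060558e-04  1.59080961e-03  3.32121232e-01]
cover 8551 ((505.79974365234375, 277.834716796875), (148.97555541992188, 75.96912384033203), 6.03941011428833)
[246 189  10  38 306] [0.48446384 0.28667278 0.11774166] ((484.2696533203125, 285.50921630859375), (6.1770734786987305, 30.034515380859375), 6.472666263580322)
[292 189   8  38 298] [0.52164844 0.290705   0.11787301] ((521.8843994140625, 289.55169677734375), (5.986941337585449, 29.359973907470703), 6.641694068908691)
t 6.45 ee [0.51   0.2901 0.2319] F [-0.4 -0.1 -0.8] w 1.002 g 0.0 tool cm [-41.31   5.1   -1.89] yhead 6.3 zaxis [ 0.004  0.003 -1.   ] q [-0.86  0.36  0.37  1.73 -0.15  1.08 -0.33]
```

The cover moved 76 mm and the fin spacing is back to the free 37.5 mm, so the bolt is locked. Next is the red tin.

step_arm:
  commands:
    - {"dx": -2, "dy": 0.2, "dz": 0, "wx": 0, "wy": 0, "wz": 0, "hand": 1}
    - {"dx": -3.6, "dy": 0.45, "dz": 0, "wx": 0, "wy": 0, "wz": 0, "hand": 1}
    - {"dx": -3.6, "dy": 0.45, "dz": 0, "wx": 0, "wy": 0, "wz": 0, "hand": 1}
    - {"dx": -3.6, "dy": 0.45, "dz": 0, "wx": 0, "wy": 0, "wz": 0, "hand": 1}
    - {"dx": -3.6, "dy": 0.45, "dz": 0, "wx": 0, "wy": 0, "wz": 0, "hand": 1}
    - {"dx": -3.6, "dy": 0.45, "dz": 0, "wx": 0, "wy": 0, "wz": 0, "hand": 1}
    - {"dx": -3.6, "dy": 0.45, "dz": 0, "wx": 0, "wy": 0, "wz": 0, "hand": 1}
    - {"dx": -3.6, "dy": 0.45, "dz": 0, "wx": 0, "wy": 0, "wz": 0, "hand": 1}
    - {"dx": -3.6, "dy": 0.45, "dz": 0, "wx": 0, "wy": 0, "wz": 0, "hand": 1}
    - {"dx": -3.6, "dy": 0.45, "dz": 0, "wx": 0, "wy": 0, "wz": 0, "hand": 1}
    - {"dx": -3.6, "dy": 0.45, "dz": 0, "wx": 0, "wy": 0, "wz": 0, "hand": 1}
    - {"dx": -3.3, "dy": 0.4, "dz": 0, "wx": 0, "wy": 0, "wz": 0, "hand": 1}
  force: 40

```text
t: 7.65
ee_pos: [0.6049, -0.1171, 0.2283]
tool_rot: [-2.096, -2.339, 0.002]
force: [-0.2, 0.1, 0.1]
width: 0.998
grip_force: 0.0
```

step_arm:
  commands:
    - {"dx": 0, "dy": 0, "dz": 0, "wx": 0, "wy": 0, "wz": 0.131, "hand": 1}
    - {"dx": 0, "dy": 0, "dz": 0, "wx": 0, "wy": 0, "wz": 0.131, "hand": 1}
    - {"dx": 0, "dy": 0, "dz": 0, "wx": 0, "wy": 0, "wz": 0.131, "hand": 1}
    - {"dx": 0, "dy": 0, "dz": 0, "wx": 0, "wy": 0, "wz": 0.131, "hand": 1}
    - {"dx": 0, "dy": 0, "dz": 0, "wx": 0, "wy": 0, "wz": 0.131, "hand": 1}
    - {"dx": 0, "dy": 0, "dz": 0, "wx": 0, "wy": 0, "wz": 0.131, "hand": 1}
    - {"dx": 0, "dy": 0, "dz": 0, "wx": 0, "wy": 0, "wz": 0.131, "hand": 1}
    - {"dx": 0, "dy": 0, "dz": 0, "wx": 0, "wy": 0, "wz": 0.131, "hand": 1}
    - {"dx": 0, "dy": 0, "dz": 0, "wx": 0, "wy": 0, "wz": 0.131, "hand": 1}
    - {"dx": 0, "dy": 0, "dz": 0, "wx": 0, "wy": 0, "wz": 0.131, "hand": 1}
    - {"dx": 0, "dy": 0, "dz": 0, "wx": 0, "wy": 0, "wz": 0.131, "hand": 1}
    - {"dx": 0, "dy": 0, "dz": 0, "wx": 0, "wy": 0, "wz": 0.131, "hand": 1}
  force: 40

```text
t: 8.85
ee_pos: [0.6047, -0.1153, 0.2284]
tool_rot: [3.137, 0.162, -0.002]
force: [0.2, 0.8, 0.7]
width: 1.001
grip_force: 0.0
```

```bash
cat > tin.py <<'E'
from h import *
import sys
x,y,zt=map(float,sys.argv[1:4])
im,d,P=cloud('wrist')
t=(np.hypot(P[...,0]-x,P[...,1]-y)<.05)&(P[...,2]>.115)&(P[...,2]<.14)
(cx,cy),r=cv2.minEnclosingCircle(P[t][:,:2].astype(np.float32)*1000); print(t.sum(),cx,cy,r,P[t].mean(0))
to(cx/1000,cy/1000,zt)
E
python3 tin.py .606 -.115 .086
```

```text
3905 606.0914916992188 -114.81409454345703 28.252363204956055 [ 0.60760995 -0.11480837  0.12627592]
t 8.9 ee [ 0.6048 -0.1152  0.2283] F [-0.   0.   0.1] w 0.999 g 0.0 tool cm [ 0.16 -0.02 14.23] yhead -84.6 zaxis [-0.001 -0.    -1.   ] q [-0.48  0.53  0.87  1.66 -0.44  1.15 -0.98]
```

step_arm:
  commands:
    - {"dx": 0.16, "dy": 0, "dz": 2, "wx": 0, "wy": 0, "wz": 0, "hand": 1}
    - {"dx": 0, "dy": 0, "dz": 3, "wx": 0, "wy": 0, "wz": 0, "hand": 1}
    - {"dx": 0, "dy": 0, "dz": 3, "wx": 0, "wy": 0, "wz": 0, "hand": 1}
    - {"dx": 0, "dy": 0, "dz": 3, "wx": 0, "wy": 0, "wz": 0, "hand": 1}
    - {"dx": 0, "dy": 0, "dz": 2, "wx": 0, "wy": 0, "wz": 0, "hand": 1}
    - {"dx": 0, "dy": 0, "dz": 1.2, "wx": 0, "wy": 0, "wz": 0, "hand": 1}
    - {"dx": 0, "dy": 0, "dz": 0, "wx": 0, "wy": 0, "wz": 0, "hand": 1}
    - {"dx": 0, "dy": 0, "dz": 0, "wx": 0, "wy": 0, "wz": 0, "hand": -1}
    - {"dx": 0, "dy": 0, "dz": 0, "wx": 0, "wy": 0, "wz": 0, "hand": -1}
    - {"dx": 0, "dy": 0, "dz": 0, "wx": 0, "wy": 0, "wz": 0, "hand": -1}
    - {"dx": 0, "dy": 0, "dz": 0, "wx": 0, "wy": 0, "wz": 0, "hand": -1}
    - {"dx": 0, "dy": 0, "dz": 0, "wx": 0, "wy": 0, "wz": 0, "hand": -1}
  force: 50

```text
t: 10.1
ee_pos: [0.6074, -0.1153, 0.0887]
tool_rot: [3.137, 0.171, 0.003]
force: [-1.2, 0.9, 6.0]
width: 0.645
grip_force: 52.1
```

```bash
python3 -c "
from h import *
to(.5517,.2065,.196)"
```

```text
t 10.1 ee [ 0.6074 -0.1153  0.0887] F [-1.2  0.9  6. ] w 0.645 g 52.1 tool cm [ -2.   -32.59 -10.75] yhead -83.7 zaxis [ 0.002 -0.    -1.   ] q [-0.39  0.69  0.75  1.76 -0.58  0.92 -0.86]
```

step_arm:
  commands:
    - {"dx": 0, "dy": 0, "dz": -1.5, "wx": 0, "wy": 0, "wz": 0, "hand": -1}
    - {"dx": 0, "dy": 0, "dz": -3, "wx": 0, "wy": 0, "wz": 0, "hand": -1}
    - {"dx": 0, "dy": 0, "dz": -3, "wx": 0, "wy": 0, "wz": 0, "hand": -1}
    - {"dx": -0.2, "dy": -1.5, "dz": -3, "wx": 0, "wy": 0, "wz": 0, "hand": -1}
    - {"dx": -0.2, "dy": -3, "dz": -1.5, "wx": 0, "wy": 0, "wz": 0, "hand": -1}
    - {"dx": -0.2, "dy": -4, "dz": 0, "wx": 0, "wy": 0, "wz": 0, "hand": -1}
    - {"dx": -0.2, "dy": -4, "dz": 0, "wx": 0, "wy": 0, "wz": 0, "hand": -1}
    - {"dx": -0.2, "dy": -4, "dz": 0, "wx": 0, "wy": 0, "wz": 0, "hand": -1}
    - {"dx": -0.2, "dy": -4, "dz": 0, "wx": 0, "wy": 0, "wz": 0, "hand": -1}
    - {"dx": -0.2, "dy": -4, "dz": 0, "wx": 0, "wy": 0, "wz": 0, "hand": -1}
    - {"dx": -0.3, "dy": -4, "dz": 0, "wx": 0, "wy": 0, "wz": 0, "hand": -1}
    - {"dx": -0.3, "dy": -3, "dz": 0, "wx": 0, "wy": 0, "wz": 0, "hand": -1}
  force: 50

```text
t: 11.3
ee_pos: [0.5518, 0.1985, 0.2084]
tool_rot: [-3.136, -0.174, -0.001]
force: [0.0, 0.4, -3.5]
width: 0.638
grip_force: 54.2
```

step_arm:
  commands:
    - {"dx": 0, "dy": 0, "dz": 0, "wx": 0, "wy": 0, "wz": 0, "hand": -1}
    - {"dx": 0, "dy": 0, "dz": 0, "wx": 0, "wy": 0, "wz": 0, "hand": -1}
    - {"dx": 0, "dy": 0, "dz": 0, "wx": 0, "wy": 0, "wz": 0, "hand": -1}
  force: 50

```text
t: 11.6
ee_pos: [0.5528, 0.1947, 0.208]
tool_rot: [3.137, 0.169, 0.001]
force: [0.5, -0.5, -3.3]
width: 0.645
grip_force: 54.2
```

```bash
cat > v.py <<'E'
from h import *
import sys
to(*map(float,sys.argv[2:5]))
im,d,P=cloud('side'); save(im[140:,160:460],sys.argv[1])
im,d,P=cloud('wrist'); save(im,sys.argv[1]+'w')
E
python3 v.py a .5517 .2065 .196
```

```text
t 11.6 ee [0.5528 0.1947 0.208 ] F [ 0.5 -0.5 -3.3] w 0.645 g 54.2 tool cm [ 0.02 -1.18  1.2 ] yhead -83.8 zaxis [ 0.001  0.    -1.   ] q [-1.03  0.49  0.86  1.76 -0.42  1.08 -1.49]
```

View pics/aw.png

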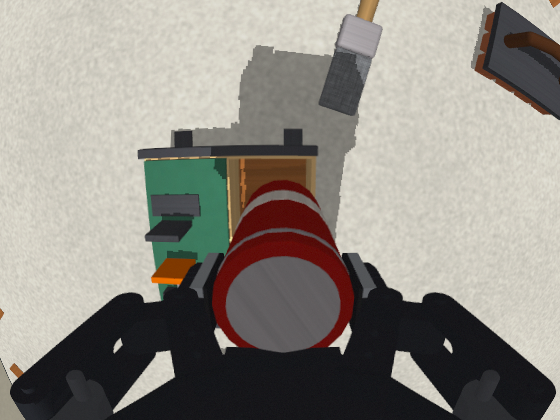

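The red tin hangs upright in the grip over the far cell, centre about (290,300), with the cell mouth at (275,170) behind it. I'll shift 1.2 cm and lower.

step_arm:
  commands:
    - {"dx": 0, "dy": -0.6, "dz": 0, "wx": 0, "wy": 0, "wz": 0, "hand": -1}
    - {"dx": 0, "dy": -0.58, "dz": 0, "wx": 0, "wy": 0, "wz": 0, "hand": -1}
    - {"dx": 0, "dy": 0, "dz": 1, "wx": 0, "wy": 0, "wz": 0, "hand": -1}
    - {"dx": 0, "dy": 0, "dz": 2, "wx": 0, "wy": 0, "wz": 0, "hand": -1}
    - {"dx": 0, "dy": 0, "dz": 2, "wx": 0, "wy": 0, "wz": 0, "hand": -1}
    - {"dx": 0, "dy": 0, "dz": 2, "wx": 0, "wy": 0, "wz": 0, "hand": -1}
    - {"dx": 0, "dy": 0, "dz": 2, "wx": 0, "wy": 0, "wz": 0, "hand": -1}
    - {"dx": 0, "dy": 0, "dz": 1, "wx": 0, "wy": 0, "wz": 0, "hand": -1}
    - {"dx": 0, "dy": 0, "dz": 0.5, "wx": 0, "wy": 0, "wz": 0, "hand": -1}
    - {"dx": 0, "dy": 0, "dz": 0, "wx": 0, "wy": 0, "wz": 0, "hand": -1}
    - {"dx": 0, "dy": 0, "dz": 0, "wx": 0, "wy": 0, "wz": 0, "hand": -1}
  force: 50

```text
t: 12.8
ee_pos: [0.5517, 0.2075, 0.1029]
tool_rot: [-3.137, -0.171, -0.001]
force: [-0.3, -0.0, -4.8]
width: 0.64
grip_force: 54.3
```

```bash
python3 -c "
from h import *
to(.5517,.2065,.0947)"
```

```text
t 12.8 ee [0.5517 0.2075 0.1029] F [-0.3 -0.  -4.8] w 0.64 g 54.3 tool cm [-0.01  0.1   0.82] yhead -83.8 zaxis [ 0.001  0.    -1.   ] q [-0.97  0.63  0.76  1.83 -0.54  0.9  -1.43]
```

step_arm:
  commands:
    - {"dx": 0, "dy": 0, "dz": 0.3, "wx": 0, "wy": 0, "wz": 0, "hand": -1}
    - {"dx": 0, "dy": 0.05, "dz": 0.3, "wx": 0, "wy": 0, "wz": 0, "hand": -1}
    - {"dx": 0, "dy": 0, "dz": 0.2, "wx": 0, "wy": 0, "wz": 0, "hand": -1}
    - {"dx": 0, "dy": 0, "dz": 0.15, "wx": 0, "wy": 0, "wz": 0, "hand": -1}
    - {"dx": 0, "dy": 0, "dz": 0, "wx": 0, "wy": 0, "wz": 0, "hand": -1}
    - {"dx": 0, "dy": 0, "dz": 0, "wx": 0, "wy": 0, "wz": 0, "hand": -1}
  force: 50

```text
t: 13.4
ee_pos: [0.5523, 0.2071, 0.0947]
tool_rot: [-3.135, -0.17, -0.003]
force: [-9.8, -1.7, 28.9]
width: 0.641
grip_force: 57.7
```

step_arm:
  commands:
    - {"dx": 0, "dy": 0, "dz": -0.15, "wx": 0, "wy": 0, "wz": 0, "hand": -1}
    - {"dx": 0, "dy": 0, "dz": 0, "wx": 0, "wy": 0, "wz": 0, "hand": 1}
    - {"dx": 0, "dy": 0, "dz": 0, "wx": 0, "wy": 0, "wz": 0, "hand": 1}
    - {"dx": 0, "dy": 0, "dz": 0, "wx": 0, "wy": 0, "wz": 0, "hand": 1}
    - {"dx": 0, "dy": 0, "dz": 0, "wx": 0, "wy": 0, "wz": 0, "hand": 1}
    - {"dx": 0, "dy": 0, "dz": 0, "wx": 0, "wy": 0, "wz": 0, "hand": 1}
    - {"dx": 0, "dy": 0, "dz": -1.5, "wx": 0, "wy": 0, "wz": 0, "hand": 1}
    - {"dx": 0, "dy": 0, "dz": -3, "wx": 0, "wy": 0, "wz": 0, "hand": 1}
    - {"dx": 0, "dy": 0, "dz": -4, "wx": 0, "wy": 0, "wz": 0, "hand": 1}
    - {"dx": 0, "dy": 0, "dz": -4, "wx": 0, "wy": 0, "wz": 0, "hand": 1}
    - {"dx": 0, "dy": 0, "dz": -1.5, "wx": 0, "wy": 0, "wz": 0, "hand": 1}
    - {"dx": 0, "dy": 0, "dz": 0, "wx": 0, "wy": 0, "wz": 0, "hand": 1}
  force: 50

```text
t: 14.6
ee_pos: [0.5523, 0.2072, 0.2372]
tool_rot: [-3.135, -0.171, -0.005]
force: [0.7, -0.6, -1.0]
width: 1.001
grip_force: 0.0
```

```bash
python3 tin.py .552 .207 .2; python3 -c "
from h import *
to(.5175,-.289,.23)"
```

```text
3814 550.2526245117188 207.6097412109375 28.249897003173828 [0.55209164 0.20780957 0.13219349]
t 14.65 ee [0.5516 0.2072 0.2354] F [-1.1  1.3 -0.6] w 1.0 g 0.0 tool cm [-0.13 -0.05  3.54] yhead -83.8 zaxis [ 0.001  0.001 -1.   ] q [-1.06  0.47  0.87  1.72 -0.39  1.13 -1.53]
t 14.65 ee [0.5516 0.2072 0.2354] F [-1.1  1.3 -0.6] w 1.0 g 0.0 tool cm [-8.78 48.95  0.47] yhead -83.8 zaxis [ 0.001  0.001 -1.   ] q [-1.06  0.47  0.87  1.72 -0.39  1.13 -1.53]
```

step_arm:
  commands:
    - {"dx": -0.4, "dy": 2.6, "dz": 0, "wx": 0, "wy": 0, "wz": 0, "hand": 1}
    - {"dx": -0.8, "dy": 4.4, "dz": 0, "wx": 0, "wy": 0, "wz": 0, "hand": 1}
    - {"dx": -0.8, "dy": 4.4, "dz": 0, "wx": 0, "wy": 0, "wz": 0, "hand": 1}
    - {"dx": -0.8, "dy": 4.4, "dz": 0, "wx": 0, "wy": 0, "wz": 0, "hand": 1}
    - {"dx": -0.8, "dy": 4.4, "dz": 0, "wx": 0, "wy": 0, "wz": 0, "hand": 1}
    - {"dx": -0.8, "dy": 4.4, "dz": 0, "wx": 0, "wy": 0, "wz": 0, "hand": 1}
    - {"dx": -0.8, "dy": 4.4, "dz": 0, "wx": 0, "wy": 0, "wz": 0, "hand": 1}
    - {"dx": -0.8, "dy": 4.4, "dz": 0, "wx": 0, "wy": 0, "wz": 0, "hand": 1}
    - {"dx": -0.8, "dy": 4.4, "dz": 0, "wx": 0, "wy": 0, "wz": 0, "hand": 1}
    - {"dx": -0.8, "dy": 4.4, "dz": 0, "wx": 0, "wy": 0, "wz": 0, "hand": 1}
    - {"dx": -0.8, "dy": 4.4, "dz": 0, "wx": 0, "wy": 0, "wz": 0, "hand": 1}
    - {"dx": -0.4, "dy": 2.4, "dz": 0, "wx": 0, "wy": 0, "wz": 0, "hand": 1}
  force: 50

```text
t: 15.85
ee_pos: [0.5153, -0.2931, 0.2333]
tool_rot: [3.137, 0.165, -0.003]
force: [-0.1, 0.7, 0.7]
width: 1.002
grip_force: 0.0
```

step_arm:
  commands:
    - {"dx": 0, "dy": 0, "dz": 0, "wx": 0, "wy": 0, "wz": 0, "hand": 1}
    - {"dx": 0, "dy": 0, "dz": 0, "wx": 0, "wy": 0, "wz": 0, "hand": 1}
  force: 50

```text
t: 16.05
ee_pos: [0.5165, -0.2897, 0.2332]
tool_rot: [-3.137, -0.169, 0.003]
force: [0.1, 1.0, -0.5]
width: 0.994
grip_force: 0.0
```

```bash
python3 tin.py .5175 -.289 .086
```

```text
3743 515.6748046875 -289.4162902832031 28.121774673461914 [ 0.51711337 -0.28929385  0.12625469]
t 16.1 ee [ 0.5169 -0.2889  0.2334] F [0.7 0.5 0. ] w 0.994 g 0.0 tool cm [-0.11  0.05 14.74] yhead -83.7 zaxis [-0.001  0.001 -1.   ] q [-0.22  0.5   0.92  1.72 -0.43  1.14 -0.63]
```

step_arm:
  commands:
    - {"dx": -0.1, "dy": 0.05, "dz": 2, "wx": 0, "wy": 0, "wz": 0, "hand": 1}
    - {"dx": 0, "dy": 0, "dz": 3, "wx": 0, "wy": 0, "wz": 0, "hand": 1}
    - {"dx": 0, "dy": 0, "dz": 3, "wx": 0, "wy": 0, "wz": 0, "hand": 1}
    - {"dx": 0, "dy": 0, "dz": 3, "wx": 0, "wy": 0, "wz": 0, "hand": 1}
    - {"dx": 0, "dy": 0, "dz": 2.4, "wx": 0, "wy": 0, "wz": 0, "hand": 1}
    - {"dx": 0, "dy": 0, "dz": 1.2, "wx": 0, "wy": 0, "wz": 0, "hand": 1}
    - {"dx": 0, "dy": 0, "dz": 0, "wx": 0, "wy": 0, "wz": 0, "hand": 1}
    - {"dx": 0, "dy": 0, "dz": 0, "wx": 0, "wy": 0, "wz": 0, "hand": -1}
    - {"dx": 0, "dy": 0, "dz": 0, "wx": 0, "wy": 0, "wz": 0, "hand": -1}
    - {"dx": 0, "dy": 0, "dz": 0, "wx": 0, "wy": 0, "wz": 0, "hand": -1}
    - {"dx": 0, "dy": 0, "dz": 0, "wx": 0, "wy": 0, "wz": 0, "hand": -1}
    - {"dx": 0, "dy": 0, "dz": 0, "wx": 0, "wy": 0, "wz": 0, "hand": -1}
  force: 50

```text
t: 17.3
ee_pos: [0.5169, -0.2904, 0.0898]
tool_rot: [3.137, 0.171, 0.003]
force: [-1.7, 1.8, 8.2]
width: 0.643
grip_force: 51.4
```

```bash
python3 -c "
from h import *
to(.4761,.1985,.208)"
```

```text
t 17.3 ee [ 0.5169 -0.2904  0.0898] F [-1.7  1.8  8.2] w 0.643 g 51.4 tool cm [  1.29 -49.04 -11.84] yhead -83.7 zaxis [ 0.002 -0.    -1.   ] q [-0.11  0.67  0.78  1.83 -0.59  0.9  -0.51]
```

step_arm:
  commands:
    - {"dx": 0, "dy": 0, "dz": -1.5, "wx": 0, "wy": 0, "wz": 0, "hand": -1}
    - {"dx": 0, "dy": 0, "dz": -3, "wx": 0, "wy": 0, "wz": 0, "hand": -1}
    - {"dx": 0, "dy": 0, "dz": -3, "wx": 0, "wy": 0, "wz": 0, "hand": -1}
    - {"dx": 0.1, "dy": -1.5, "dz": -3, "wx": 0, "wy": 0, "wz": 0, "hand": -1}
    - {"dx": 0.2, "dy": -3, "dz": -1.5, "wx": 0, "wy": 0, "wz": 0, "hand": -1}
    - {"dx": 0.2, "dy": -4, "dz": 0, "wx": 0, "wy": 0, "wz": 0, "hand": -1}
    - {"dx": 0.2, "dy": -4, "dz": 0, "wx": 0, "wy": 0, "wz": 0, "hand": -1}
    - {"dx": 0.2, "dy": -4, "dz": 0, "wx": 0, "wy": 0, "wz": 0, "hand": -1}
    - {"dx": 0.2, "dy": -4, "dz": 0, "wx": 0, "wy": 0, "wz": 0, "hand": -1}
    - {"dx": 0.2, "dy": -4, "dz": 0, "wx": 0, "wy": 0, "wz": 0, "hand": -1}
    - {"dx": 0, "dy": -4, "dz": 0, "wx": 0, "wy": 0, "wz": 0, "hand": -1}
    - {"dx": 0, "dy": -4, "dz": 0, "wx": 0, "wy": 0, "wz": 0, "hand": -1}
  force: 50

```text
t: 18.5
ee_pos: [0.4933, 0.0356, 0.2094]
tool_rot: [-3.136, -0.17, -0.001]
force: [1.0, -0.6, -3.7]
width: 0.642
grip_force: 54.7
```

step_arm:
  commands:
    - {"dx": 0, "dy": -4, "dz": 0, "wx": 0, "wy": 0, "wz": 0, "hand": -1}
    - {"dx": 0, "dy": -4, "dz": 0, "wx": 0, "wy": 0, "wz": 0, "hand": -1}
    - {"dx": 0, "dy": -4, "dz": 0, "wx": 0, "wy": 0, "wz": 0, "hand": -1}
    - {"dx": 0, "dy": -2.5, "dz": 0, "wx": 0, "wy": 0, "wz": 0, "hand": -1}
    - {"dx": 0, "dy": -1.5, "dz": 0, "wx": 0, "wy": 0, "wz": 0, "hand": -1}
    - {"dx": 0, "dy": 0, "dz": 0, "wx": 0, "wy": 0, "wz": 0, "hand": -1}
    - {"dx": 0, "dy": 0, "dz": 0, "wx": 0, "wy": 0, "wz": 0, "hand": -1}
  force: 50

```text
t: 19.2
ee_pos: [0.4766, 0.1923, 0.2087]
tool_rot: [3.137, 0.169, 0.0]
force: [-0.0, 0.0, -4.1]
width: 0.642
grip_force: 54.6
```

```bash
python3 v.py b .4761 .1985 .0958
```

```text
t 19.2 ee [0.4766 0.1923 0.2087] F [-0.   0.  -4.1] w 0.642 g 54.6 tool cm [ 0.02 -0.63 11.29] yhead -83.8 zaxis [ 0. -0. -1.] q [-1.2   0.35  0.93  1.93 -0.33  1.01 -1.59]
```

View pics/bw.png

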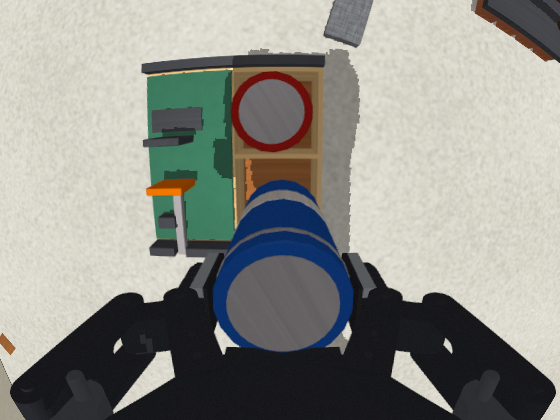

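The red tin stands in the far cell at (272,110). The blue one hangs over the near cell, centre about (285,300), with the cell at (285,180).

step_arm:
  commands:
    - {"dx": 0, "dy": -0.6, "dz": 0, "wx": 0, "wy": 0, "wz": 0, "hand": -1}
    - {"dx": 0, "dy": 0, "dz": 0, "wx": 0, "wy": 0, "wz": 0, "hand": -1}
    - {"dx": 0, "dy": 0, "dz": 1, "wx": 0, "wy": 0, "wz": 0, "hand": -1}
    - {"dx": 0, "dy": 0, "dz": 2, "wx": 0, "wy": 0, "wz": 0, "hand": -1}
    - {"dx": 0, "dy": 0, "dz": 2, "wx": 0, "wy": 0, "wz": 0, "hand": -1}
    - {"dx": 0, "dy": 0, "dz": 2, "wx": 0, "wy": 0, "wz": 0, "hand": -1}
    - {"dx": 0, "dy": 0, "dz": 2, "wx": 0, "wy": 0, "wz": 0, "hand": -1}
    - {"dx": 0, "dy": 0, "dz": 1, "wx": 0, "wy": 0, "wz": 0, "hand": -1}
    - {"dx": 0, "dy": 0, "dz": 0.5, "wx": 0, "wy": 0, "wz": 0, "hand": -1}
    - {"dx": 0, "dy": 0, "dz": 0, "wx": 0, "wy": 0, "wz": 0, "hand": -1}
    - {"dx": 0, "dy": 0, "dz": 0, "wx": 0, "wy": 0, "wz": 0, "hand": -1}
  force: 50

```text
t: 20.4
ee_pos: [0.4761, 0.1993, 0.1038]
tool_rot: [-3.137, -0.171, -0.001]
force: [-0.0, 0.4, -4.7]
width: 0.642
grip_force: 54.7
```

step_arm:
  commands:
    - {"dx": 0, "dy": 0, "dz": 0.3, "wx": 0, "wy": 0, "wz": 0, "hand": -1}
    - {"dx": 0, "dy": 0, "dz": 0.2, "wx": 0, "wy": 0, "wz": 0, "hand": -1}
    - {"dx": 0, "dy": 0, "dz": 0.1, "wx": 0, "wy": 0, "wz": 0, "hand": -1}
    - {"dx": 0, "dy": 0, "dz": 0, "wx": 0, "wy": 0, "wz": 0, "hand": -1}
  force: 50

```text
t: 20.8
ee_pos: [0.4757, 0.1992, 0.0972]
tool_rot: [3.137, 0.171, -0.0]
force: [0.6, -0.4, -4.0]
width: 0.644
grip_force: 54.7
```

step_arm:
  commands:
    - {"dx": 0, "dy": 0, "dz": 0.1, "wx": 0, "wy": 0, "wz": 0, "hand": -1}
    - {"dx": 0, "dy": 0, "dz": 0.1, "wx": 0, "wy": 0, "wz": 0, "hand": -1}
    - {"dx": 0, "dy": 0, "dz": 0, "wx": 0, "wy": 0, "wz": 0, "hand": -1}
    - {"dx": 0, "dy": 0, "dz": 0, "wx": 0, "wy": 0, "wz": 0, "hand": -1}
  force: 50

```text
t: 21.2
ee_pos: [0.4762, 0.1993, 0.0958]
tool_rot: [-3.136, -0.171, -0.001]
force: [-2.7, -0.5, 7.4]
width: 0.645
grip_force: 55.8
```

Contact with the floor shows as +7 N. Release and retreat.

step_arm:
  commands:
    - {"dx": 0, "dy": 0, "dz": 0, "wx": 0, "wy": 0, "wz": 0, "hand": 1}
    - {"dx": 0, "dy": 0, "dz": 0, "wx": 0, "wy": 0, "wz": 0, "hand": 1}
    - {"dx": 0, "dy": 0, "dz": 0, "wx": 0, "wy": 0, "wz": 0, "hand": 1}
    - {"dx": 0, "dy": 0, "dz": 0, "wx": 0, "wy": 0, "wz": 0, "hand": 1}
    - {"dx": 0, "dy": 0, "dz": 0, "wx": 0, "wy": 0, "wz": 0, "hand": 1}
    - {"dx": 0, "dy": 0, "dz": -1.5, "wx": 0, "wy": 0, "wz": 0, "hand": 1}
    - {"dx": 0, "dy": 0, "dz": -3, "wx": 0, "wy": 0, "wz": 0, "hand": 1}
    - {"dx": 0, "dy": 0, "dz": -4, "wx": 0, "wy": 0, "wz": 0, "hand": 1}
    - {"dx": 0, "dy": 0, "dz": -4, "wx": 0, "wy": 0, "wz": 0, "hand": 1}
    - {"dx": 0, "dy": 0, "dz": -2.5, "wx": 0, "wy": 0, "wz": 0, "hand": 1}
    - {"dx": 0, "dy": 0, "dz": 0, "wx": 0, "wy": 0, "wz": 0, "hand": 1}
    - {"dx": 0, "dy": 0, "dz": 0, "wx": 0, "wy": 0, "wz": 0, "hand": 1}
  force: 50

```text
t: 22.4
ee_pos: [0.4757, 0.1993, 0.2459]
tool_rot: [-3.136, -0.171, -0.001]
force: [-1.0, 0.6, -1.5]
width: 1.005
grip_force: 0.0
```

```bash
python3 tin.py .476 .1985 .2;python3 tin.py .551 .2065 .2; python3 w3.py c
```

```text
3660 486.4566955566406 199.1910858154297 39.605003356933594 [0.47737896 0.20032137 0.13216705]
t 22.45 ee [0.4754 0.1992 0.2452] F [0.3 0.1 0.3] w 1.005 g 0.0 tool cm [1.1  0.12 4.52] yhead -83.8 zaxis [-0.  0. -1.] q [-1.25  0.31  0.96  1.89 -0.28  1.09 -1.64]
3936 539.4569091796875 205.59716796875 38.51318359375 [0.54938186 0.20759899 0.13240713]
t 22.5 ee [0.4753 0.1991 0.2448] F [ 0.3 -0.4 -1.2] w 1.002 g 0.0 tool cm [6.45 0.05 4.48] yhead -83.8 zaxis [-0.001 -0.001 -1.   ] q [-1.25  0.31  0.96  1.89 -0.28  1.09 -1.64]
t 22.5 ee [0.4753 0.1991 0.2448] F [ 0.3 -0.4 -1.2] w 1.002 g 0.0 tool cm [ 4.56 -0.96 15.58] yhead -83.8 zaxis [-0.001 -0.001 -1.   ] q [-1.25  0.31  0.96  1.89 -0.28  1.09 -1.64]
[-1.18106462e-04  1.71862519e-03  3.42251516e-01]
cover 8348 ((506.08111572265625, 277.3712463378906), (148.8221893310547, 75.9465560913086), 6.223782062530518)
[167 134  37   9 266] [0.52209589 0.28783996 0.11833153] ((521.888916015625, 289.292724609375), (6.260993003845215, 30.131549835205078), 6.176619529724121)
[254 168  57  19 168] [0.49942845 0.20188943 0.11682354] ((496.5229797363281, 201.69595336914062), (12.890043258666992, 47.01601028442383), 4.445846080780029)
[169 175  37  11 324] [0.48500143 0.28433584 0.11645599] ((484.2682800292969, 285.2962341308594), (6.51371431350708, 30.613988876342773), 6.944949626922607)
```

View pics/c.png

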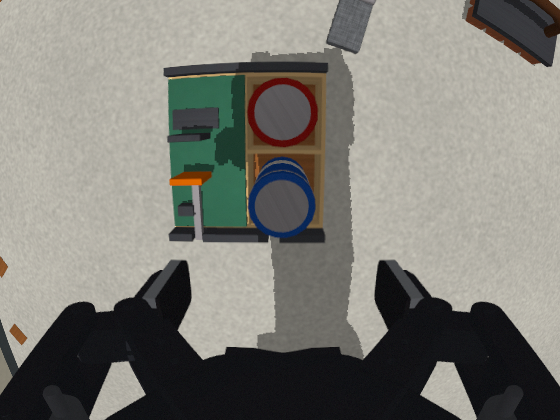

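Red is at (283,112) and blue at (282,205). Both are upright, with tops at 132 mm (resting on the floor) and about 2 mm from the cell centres. The cover is at its end stop with the tab free, and the arm is clear.

```bash
python3 -c "
from h import *
print(sign_off())"
```

```text
the job is handed in; nothing more can be done
None
```

I handed the job in at about 22.5 s. My last measurements show the cover at its end stop with the bolt sprung back, the red tin upright in the far cell and the blue tin upright in the near cell. The sign-off returned no verdict.

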